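Put the forming tools back in their fitted tray

TASK

Put the four steel forming tools scattered on the jeweller's bench back into the grey tray, each standing upright and fully down in the pocket cut for its foot: the doming block with the hollows in the square pocket, the stepped mandrel in the large round one, the mushroom anvil in the small round one and the horn anvil in the long one. Set them down, do not drop them. The plain flat bench block and the smooth cone do not belong in the tray: leave them standing where they are.

Things in the scene. Friction and masses are not known exactly. Their poses are not given: they have to be found in the camera images.
- doming_block: Doming block: steel cube, 42 mm each way, 0.52 kg, with round hemispherical hollows in its faces (on top one of 30 mm in the middle and four small ones at the corners). x and y square to its sides. Belongs in the square pocket. Loose, stands upright on the bench at the start. Origin: centre of its underside; z up. 
- stepped_mandrel: Stepped mandrel: round steel post in three cylindrical steps on a round flange foot, 0.52 kg, 80 mm tall. Foot 54 mm diameter, 8 mm high; then steps of 36 mm diameter (8 to 36 mm above the underside), 28 mm (36 to 58 mm) and 20 mm (58 to 80 mm). Belongs in the large round pocket. Loose, stands upright on the bench at the start. Origin: centre of its underside; z up. 
- mushroom_anvil: Mushroom anvil: steel, 0.28 kg, 59 mm tall: round foot 34 mm diameter and 8 mm high, waisted stem about 20 mm thick, domed round head 40 mm diameter whose upright rim runs from 38 to 49 mm above the underside, dome on top. Belongs in the small round pocket. Loose, stands upright on the bench at the start. Origin: centre of its underside; z up. 
- horn_anvil: Small horn anvil: steel, 0.42 kg, 52 mm tall. Rectangular foot 58 (x) x 34 mm (y); narrow waist; on top a flat face 52 mm long (x from -31 to +21 mm) and 24 mm wide (y) with upright sides from 36 to 52 mm above the underside; a round tapering horn sticks out to x = +51 mm at 42 mm height. Best pinched across the face's 24 mm width (along y). Belongs in the long pocket, horn either way. Loose, stands upright on the bench at the start. Origin: centre of its underside; z up. 
- pocket_square: Beech insert, 88 x 88 mm, 16 mm thick, lying fixed in the shallow grey tray (2 x 2 inserts, side by side, in any order; the tray's rim stands 2 mm above the inserts' tops). Origin: centre of the insert's underside, 4 mm above the table; z up, x and y along its edges. In its middle a pocket 8 mm deep with a dark felt floor, so the pocket floor is 8 mm and the insert's top 16 mm above the origin (12 and 20 mm above the table). Pocket: square, 58 x 58 mm, sides along x and y.
- pocket_large_round: Beech insert, 88 x 88 mm, 16 mm thick, lying fixed in the shallow grey tray (2 x 2 inserts, side by side, in any order; the tray's rim stands 2 mm above the inserts' tops). Origin: centre of the insert's underside, 4 mm above the table; z up, x and y along its edges. In its middle a pocket 8 mm deep with a dark felt floor, so the pocket floor is 8 mm and the insert's top 16 mm above the origin (12 and 20 mm above the table). Pocket: round, 70 mm diameter.
- pocket_small_round: Beech insert, 88 x 88 mm, 16 mm thick, lying fixed in the shallow grey tray (2 x 2 inserts, side by side, in any order; the tray's rim stands 2 mm above the inserts' tops). Origin: centre of the insert's underside, 4 mm above the table; z up, x and y along its edges. In its middle a pocket 8 mm deep with a dark felt floor, so the pocket floor is 8 mm and the insert's top 16 mm above the origin (12 and 20 mm above the table). Pocket: round, 52 mm diameter.
- pocket_long: Beech insert, 88 x 88 mm, 16 mm thick, lying fixed in the shallow grey tray (2 x 2 inserts, side by side, in any order; the tray's rim stands 2 mm above the inserts' tops). Origin: centre of the insert's underside, 4 mm above the table; z up, x and y along its edges. In its middle a pocket 8 mm deep with a dark felt floor, so the pocket floor is 8 mm and the insert's top 16 mm above the origin (12 and 20 mm above the table). Pocket: rectangular, 76 mm (x) by 50 mm (y).
- bench_block: Look-alike: plain flat steel bench block, 46 x 46 mm, 20 mm thick, no hollows, 0.33 kg. Has no pocket; stays where it is. Loose, stands upright on the bench at the start. Origin: centre of its underside; z up. 
- smooth_cone: Look-alike: smooth steel ring cone without steps or flange, 44 mm diameter at the bottom tapering to about 10 mm, 85 mm tall, 0.35 kg. Has no pocket; stays standing where it is. Loose, stands upright on the bench at the start. Origin: centre of its underside; z up. 
Things that resemble listed ones, but are neither listed nor needed, are in the scene too. Leave any purple or turquoise look-alike of the pocket_small_round alone.

How it is judged (in metres and radians):
At the end, for the whole second after the job is handed in: Each of the four tools stands upright (within 0.1 rad), at rest, on the floor of its own pocket (underside 5 to 11 mm above the insert's underside, centre within 14 mm of the pocket's centre); the bench block and the smooth cone are upright and within 20 mm of where they began (horizontal distance between doming_block and pocket_square below 0.014 m and z of doming_block in the frame of pocket_square between 0.005 and 0.011 m and angle between each of doming_block, stepped_mandrel, mushroom_anvil, horn_anvil, bench_block, smooth_cone's own z axis and vertical below 0.1 rad and linear speed of each of doming_block, stepped_mandrel, mushroom_anvil, horn_anvil below 0.02 m/s and horizontal distance between stepped_mandrel and pocket_large_round below 0.014 m and z of stepped_mandrel in the frame of pocket_large_round between 0.005 and 0.011 m and horizontal distance between mushroom_anvil and pocket_small_round below 0.014 m and z of mushroom_anvil in the frame of pocket_small_round between 0.005 and 0.011 m and horizontal distance between horn_anvil and pocket_long below 0.014 m and z of horn_anvil in the frame of pocket_long between 0.005 and 0.011 m and distance of each of bench_block, smooth_cone from where it was at the start of the episode below 0.02 m); the robot touches nothing.
It fails at once if the doming block is dropped (free fall of more than about 30 mm) or thrown or knocked off hard (linear speed of doming_block above 0.8 m/s and contact force between the fingers and doming_block below 0.3 N).
It fails at once if the stepped mandrel is dropped (free fall of more than about 30 mm) or thrown or knocked off hard (linear speed of stepped_mandrel above 0.8 m/s and contact force between the fingers and stepped_mandrel below 0.3 N).
It fails at once if the mushroom anvil is dropped (free fall of more than about 30 mm) or thrown or knocked off hard (linear speed of mushroom_anvil above 0.8 m/s and contact force between the fingers and mushroom_anvil below 0.3 N).
It fails at once if the horn anvil is dropped (free fall of more than about 30 mm) or thrown or knocked off hard (linear speed of horn_anvil above 0.8 m/s and contact force between the fingers and horn_anvil below 0.3 N).
It also fails if it takes over 99 s, if anything falls off the work surface, if the arm or the gripper's body presses on something with over 40 N, if the wrist force passes 120 N, or if a joint passes its speed limit or range.

ROBOT

A 6-joint arm with a two-finger parallel gripper is mounted at the origin on the work surface. World frame = base frame: x ahead of the robot, y to its left, z up, the work surface at z = 0. Lengths are in mm, angles in rad, forces in N, time in s.
With the tool pointing down it reaches from about 275 to 975 mm from the base axis. Payload 8.4 kg.
Tool frame: the origin (TCP) lies where the fingers leave the gripper's body, on its centre line; the fingertips stand 88 mm ahead of it and the grasp point (between the pads) lies 69 mm ahead of it; z points along the fingers, y is the line along which they close (so a half turn about z gives the same grasp; the last joint's range is limited). The gripper opens to 92 mm and grips with 3 to 60 N. Pads are 20 mm wide; open, the fingers measure 128 mm over their backs; the gripper's body (75 mm by 189 mm) begins 69 mm behind the grasp point.
Start: joints at [-1.184, 0.353, 1.633, -0, 1.155, -0.002], TCP at [236.923, -578.356, 302.683] pointing down, gripper open.
Joint ranges: [-2.63, 2.63], [-0.92, 2.1], [0.06, 2.66], [-1.3, 4.44], [0, 2.69], [-3.02, 3.02]. Speed limits (rad/s): [2.22, 2.22, 2.79, 3.14, 3.14, 3.14].

INTERFACE

Orientations are given as [roll, pitch, yaw] about the fixed x, y, z axes, in that order (R = Rz(yaw) Ry(pitch) Rx(roll)).
In Python, from cell import bot gives the robot as it stands.
- The arm moves only by the tool arm_command, never from a script. Its arguments are lists of equal length, an entry for each row: "translation": the shift along the tool's x, y, z in units of 40 mm (1.0 is 40 mm), a list of three; "delta_rot": the turn, a rotation vector about the tool's x, y, z in units of 8 degrees (1.0 is 8 degrees), a list of three; "fingers": the closure, from 0 (fully open) to 1 (shut). A call has 1 to 5 rows; each row shifts and turns the commanded pose from where the row before left it, along the tool's axes as they then stand; what a row does not reach is not made up. A row lasts 1/8 s, in which the tool goes at most 62.5 mm and 10.7 degrees, less where a joint would pass 70% of its speed; a pose out of reach is approached as far as the arm can. A call is refused whole if a number of a shift passes 1 or a number of a turn 1, either way. A call with a gripper value outside its range is refused whole. The fingers move at their own pace and stop on an object; "grip_force" is the grip in N (left out, the last holds). Time passes only in rows, so rows that do not move let the fingers close. It gives the time, the measured TCP pose, the force, the opening and the grip force at its end, in the units of the state.
- bot.observe(): the state, without advancing time (a new reading comes with each control period).
- bot.get_image(name): name is "scene" or "top"; returns (picture, depth): 400x640x3 uint8, blue, green, red; 400x640 float32, mm along the optical axis (not along the pixel's ray), 0 where there is no reading.
- bot.get_calibration(name): a dict with "intrinsics" (3x3 intrinsics, pixels), "eye" and "attitude" of the camera in the world. Camera axes: x right, y down, z forward; pixel columns grow to the right and rows downward; lengths in mm; the calibration is good to about 2 mm. A picture is of the moment at which its call begins. get_calibration takes no time and is no camera call.
- bot.job_done(): hands the job in; it is judged then, once.
The state is a dict: "time_s": time; "qpos": joint angles; "dq": joint speeds; "effort": joint torques, N m; "ee_pos": TCP position; "eef_rot": TCP orientation; "ft_force": force on the tool from outside, world axes, zero at the start; "ft_torque": the same for the moment, N m; "opening": opening from 0.0 (shut) to 1.0 (fully open); "finger_force": force on a finger pad.
Only numpy, scipy, OpenCV 4.12 (cv2) and the standard library are available. Lean on these libraries where they do the work, as an engineer would, in place of code of your own. Each camera call takes 0.05 s, during which the arm holds its last target. There are 200 camera calls.

## Working session

There is one attempt and no reset: what is moved stays moved. The work goes in short steps, Python scripts to look and compute and a tool call to move; the robot and the scene stay as the last step left them, time stands still between calls to the robot, and variables do not carry over. Pictures are saved under pics/ and viewed, at most 14 in all, crops included, and the job is handed in when it is done.

Besides the shell and the picture viewer there is one more tool, called as name(argument=value, ...) on one line, values as JSON. arm_command: Moves the arm, as the interface text tells. Its arguments: {"type":"object","properties":{"translation":{"type":"array","items":{"type":"array","items":{"type":"number"}}},"delta_rot":{"type":"array","items":{"type":"array","items":{"type":"number"}}},"fingers":{"type":"array","items":{"type":"number"}},"grip_force":{"type":"number"}},"required":["translation","delta_rot","fingers"]}

```bash
mkdir -p pics; ls
python3 - <<'E'
from cell import bot
import cv2,numpy as np
for n in("scene","top"):
    p,d=bot.get_image(n); cv2.imwrite(f"pics/{n}0.png",p); np.save(f"pics/{n}0.npy",d)
    c=bot.get_calibration(n);print(n,c,(d>0).mean(),d.max())
print(bot.observe())
E
```

```text
pics
scene {'intrinsics': array([[453.89615537,   0.        , 320.25615286],
       [  0.        , 453.89615537, 193.19972053],
       [  0.        ,   0.        ,   1.        ]]), 'eye': array([1140.36753149, -600.81486951,  930.20564508]), 'attitude': array([-2.29142372, -0.01830031,  0.74128506])} 0.99600390625 3138.3416
top {'intrinsics': array([[453.32482778,   0.        , 315.788626  ],
       [  0.        , 453.32482778, 198.95009783],
       [  0.        ,   0.        ,   1.        ]]), 'eye': array([ 148.80402413,  173.78202903, 1421.88215863]), 'attitude': array([-2.93157235, -0.00384228, -1.57155567])} 0.99606640625 2479.152
{'time_s': 0.1, 'qpos': array([-1.18439854e+00,  3.53556536e-01,  1.63404225e+00, -2.16271883e-05,
        1.15521032e+00, -2.38956998e-03]), 'dq': array([ 0.00079113, -0.00187267, -0.0016212 , -0.00015653,  0.00048094,
        0.00083914]), 'effort': array([-4.01325715e-04, -5.94905627e+01, -3.34929943e+01,  6.99402206e-02,
        1.84227963e-02, -3.28980320e-05]), 'ee_pos': array([ 236.79243913, -578.047662  ,  302.06015981]), 'eef_rot': array([-3.14037615e+00,  1.68687832e-05,  3.88796111e-01]), 'ft_force': array([ 0.46804833, -0.17899681,  0.50541822]), 'ft_torque': array([ 0.02469236,  0.00368934, -0.01992211]), 'finger_force': 0.0, 'opening': 1.0012901354228163}
```

View pics/top0.png

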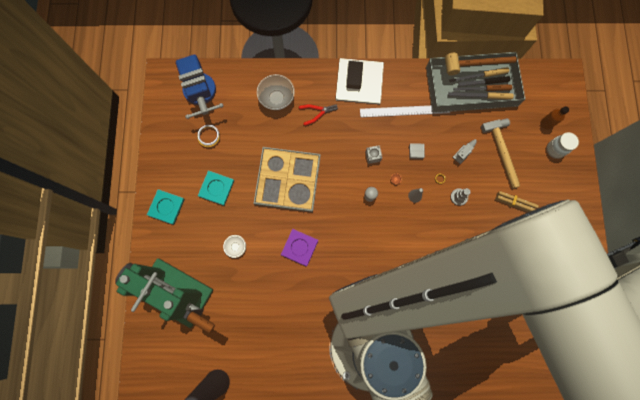

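View pics/scene0.png

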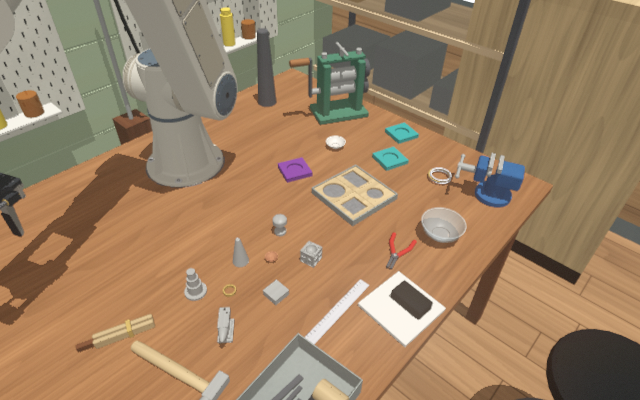

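The top view shows the tray at (287,180). Candidates: doming block (374,154) with hollows, against the plain bench block (417,151). Stepped mandrel (460,196), against the smooth cone (417,195). Mushroom anvil (371,194), horn anvil (465,150). The small round pocket is the beech one in the tray at (276,163), not the turquoise (165,207) and (216,188) or the purple (299,247). An enlarged crop should confirm this.

```bash
cat > h.py <<'E'
import cv2,numpy as np
from scipy.spatial.transform import Rotation as R
from cell import bot
C={n:bot.get_calibration(n) for n in("scene","top")}
def ray(n,px):
    c=C[n];px=np.atleast_2d(np.float64(px))
    r=np.c_[px,np.ones(len(px))]@np.linalg.inv(c["intrinsics"]).T
    return r@R.from_euler("xyz",c["attitude"]).as_matrix().T
def onplane(n,px,z):
    d=ray(n,px);e=C[n]["eye"];return e+d*((z-e[2])/d[:,2])[:,None]
def cloud(n,depth):
    v,u=np.mgrid[:400,:640];d=ray(n,np.c_[u.ravel(),v.ravel()])
    return (C[n]["eye"]+d*depth.ravel()[:,None]).reshape(400,640,3)
E
python3 - <<'E'
from h import *
t=cv2.imread("pics/top0.png");s=cv2.imread("pics/scene0.png")
a=cv2.resize(t[135:215,245:485],(800,267),interpolation=cv2.INTER_CUBIC)
b=cv2.resize(s[160:345,170:410],(400,308),interpolation=cv2.INTER_CUBIC)
c=np.zeros((575,800,3),np.uint8);c[:267]=a;c[267:,:400]=b
c[267:567,400:]=cv2.resize(t[140:215,245:330][:, :],(400,300),interpolation=cv2.INTER_CUBIC)
cv2.imwrite("pics/crop0.png",c)
P=cloud("top",np.load("pics/top0.npy"));Q=cloud("scene",np.load("pics/scene0.npy"))
for n,u,v in[("dom",374,154),("bench",417,151),("horn",465,150),("mand",460,196),("cone",417,195),("mush",371,194),("sr",276,163),("sq",303,167),("lo",271,190),("lr",299,194),("tab",340,230),("tab2",440,220)]: print(n,P[v,u].round())
for u,v in[(311,247),(276,291),(354,193),(230,260)]:print(Q[v,u].round())
# object blobs by height
for nm,X in(("top",P),("scene",Q)):
    m=((X[...,2]>12)&(X[...,2]<100)&(X[...,0]>300)&(X[...,0]<700)&(X[...,1]>-300)&(X[...,1]<400)).astype(np.uint8)
    k,l,st,ce=cv2.connectedComponentsWithStats(m)
    for i in range(1,k):
        if st[i,4]>25:
            p=X[l==i];print(nm,ce[i].round(1),st[i,4],np.r_[p.min(0),p.max(0)].round())
E
```

```text
dom [594. -19.  28.]
bench [ 606. -159.   22.]
horn [ 598. -303.   56.]
mand [ 450. -278.   53.]
cone [ 453. -145.   55.]
mush [455.  -2.  57.]
sr [568. 297.  13.]
sq [554. 209.  15.]
lo [478. 311.  14.]
lr [465. 222.  15.]
tab [351.  92.   6.]
tab2 [ 383. -226.    3.]
[590. -12.  33.]
[ 617. -164.   17.]
[523. 252.  15.]
[ 444. -170.   -2.]
top [416.3 149.8] 213 [ 586. -181.   12.  636. -135.   27.]
top [373.2 152.8] 204 [571. -41.  13. 620.   8.  50.]
top [286.2 178.1] 2933 [412. 158.  12. 620. 365.  34.]
top [460.5 153.9] 68 [ 573. -300.   13.  609. -279.   60.]
top [370.8 192.8] 139 [443. -22.  13. 481.  16.  66.]
top [415.6 194. ] 140 [ 445. -167.   12.  479. -128.   88.]
top [461.1 194.4] 156 [ 438. -300.   12.  477. -268.   86.]
top [299.9 238. ] 276 [302. 164.  12. 355. 264.  25.]
scene [355.9 193. ] 1718 [416. 150.  12. 624. 362.  23.]
scene [304.9 170.9] 29 [322. 207.  12. 353. 245.  15.]
scene [289.9 175.3] 26 [306. 157.  12. 332. 193.  17.]
scene [279.5 221.5] 182 [446. -27.  14. 485.  11.  58.]
scene [239.2 251.9] 253 [ 455. -172.   12.  488. -136.   86.]
scene [310.9 251.9] 329 [575. -45.  12. 623.   5.  42.]
scene [195.  280.1] 191 [ 453. -300.   13.  483. -277.   80.]
scene [275.7 290.5] 306 [ 589. -186.   12.  638. -138.   21.]
scene [226.7 311.1] 66 [ 574. -300.   36.  609. -283.   52.]
```

View pics/crop0.png

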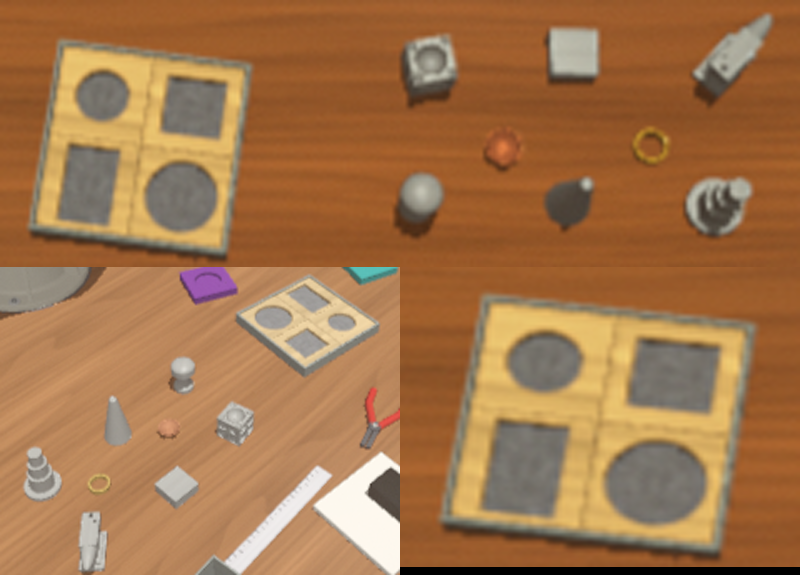

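Confirmed in the crop. The doming block has hollows and the mandrel has steps. The tray pockets in the top view are small round upper-left, square upper-right, long lower-left and large round lower-right. The horn points up-right in the top view. Next I measure in both views.

```bash
cat > meas.py <<'E'
from h import *
def rect(p):
    (c,s,a)=cv2.minAreaRect(np.float32(p[:,:2]));return np.round(c,1),np.round(s,1),round(a,1)
for n in("top","scene"):
    im=cv2.imread(f"pics/{n}0.png");X=cloud(n,np.load(f"pics/{n}0.npy"))
    hsv=cv2.cvtColor(im,cv2.COLOR_BGR2HSV)
    G=onplane(n,np.c_[np.tile(np.arange(640),400),np.repeat(np.arange(400),640)],20).reshape(400,640,3)
    box=lambda x,y,r:(abs(G[...,0]-x)<r)&(abs(G[...,1]-y)<r)
    tray=box(515,258,115)
    beech=(tray&(hsv[...,0]>14)&(hsv[...,0]<28)&(hsv[...,1]>90)&(hsv[...,2]>150)).astype(np.uint8)
    v,u=np.where(cv2.morphologyEx(beech,cv2.MORPH_OPEN,np.ones((2,2))));print(n,"beech",len(u),rect(onplane(n,np.c_[u,v],20)))
    grey=((hsv[...,1]<70)&(hsv[...,2]<160)&tray).astype(np.uint8)
    k,l,st,ce=cv2.connectedComponentsWithStats(grey,connectivity=4)
    for i in range(1,k):
        if 80<st[i,4]:
            v,u=np.where(l==i);print(" grey",ce[i].round(),st[i,4],rect(onplane(n,np.c_[u,v],16)))
    steel=hsv[...,1]<75
    for nm,x,y,r,zl,zp in[("dom",595,-20,40,37,42),("bench",610,-160,40,14,20),("horn",590,-300,55,43,52),("mandtop",460,-285,50,72,80),("mandfoot",460,-285,50,-10,8),("mush",460,-5,40,36,46),("cone",460,-150,50,-10,0)]:
        m=box(x,y,r)&(X[...,2]>zl)&(steel) if nm!="cone" else box(x,y,r)&steel
        k,l,st,ce=cv2.connectedComponentsWithStats(m.astype(np.uint8))
        if k<2:print(nm,"none");continue
        i=1+st[1:,4].argmax();v,u=np.where(l==i)
        p=onplane(n,np.c_[u,v],zp);print(" ",nm,ce[i].round(1),st[i,4],"mean",p[:,:2].mean(0).round(1),"rect",rect(p),"z",np.median(X[l==i][:,2]).round(1))
E
python3 meas.py
```

```text
top beech 1854 (array([512.3, 256.9]), array([178.4, 179. ]), 82.4)
 grey [275. 163.] 165 (array([565.4, 299.5]), array([43.6, 45.3]), 0.0)
 grey [303. 167.] 274 (array([554., 210.]), array([54.8, 53.4]), 82.6)
 grey [282. 199.] 192 (array([487.8, 264. ]), array([188.3, 134.9]), 82.4)
 grey [271. 190.] 326 (array([477.7, 309.9]), array([46.7, 71.9]), 82.1)
 grey [299. 194.] 328 (array([466.3, 221.5]), array([61.9, 63.7]), 0.0)
  dom [374.  152.4] 117 mean [594.6 -17.2] rect (array([594.8, -16.2]), array([42. , 42.7]), 9.1) z 41.8
  bench [416.6 150.2] 182 mean [ 609.2 -158.3] rect (array([ 608.6, -158.2]), array([42.2, 45.1]), 87.5) z 20.5
  horn [466.3 149.1] 152 mean [ 602.3 -308.6] rect (array([ 605.8, -310.9]), array([24.1, 76.9]), 47.3) z 51.7
  mandtop [465.8 191.4] 37 mean [ 458.3 -287.7] rect (array([ 458., -287.]), array([15.6, 21.8]), 0.0) z 80.8
  mandfoot [459.7 196. ] 247 mean [ 460.  -292.1] rect (array([ 458.3, -293.4]), array([49.1, 59.7]), 0.0) z 28.3
  mush [370.9 193. ] 127 mean [461.2  -3.4] rect (array([461.1,  -3.7]), array([35.2, 40.8]), 45.1) z 56.4
  cone [41
[... 306 characters left out ...]
([39.9, 42.9]), 7.0) z 39.0
  bench [275.8 290.3] 271 mean [ 616.4 -164.3] rect (array([ 616.6, -164.1]), array([45.7, 47.6]), 89.3) z 16.5
  horn [223.2 321.3] 296 mean [ 611.  -316.5] rect (array([ 614.4, -319.9]), array([24.1, 82.8]), 46.6) z 48.3
  mandtop [190.6 272.3] 49 mean [ 467.7 -295. ] rect (array([ 468.4, -294.6]), array([18.4, 20.1]), 88.1) z 75.9
  mandfoot [194.1 286.3] 504 mean [ 453.2 -288.8] rect (array([ 447.8, -281.9]), array([ 53.1, 102.1]), 53.2) z 26.6
  mush [279.4 220.4] 154 mean [467.2  -8.6] rect (array([467.8,  -8.4]), array([35.9, 51.2]), 46.9) z 51.0
  cone [239.4 254.2] 323 mean [ 447.7 -140.2] rect (array([ 441.2, -131.4]), array([ 39.4, 106.3]), 50.7) z 30.3
```

arm_command(translation=[[0, 0, 0], [0, 0, 0], [0, 0, 0], [0.7, -0.9, 0.3], [0.7, -0.9, 0.3]], delta_rot=[[0, 0, 0.93], [0, 0, 0.93], [0, 0, 0.93], [0, 0, 0], [0, 0, 0]], fingers=[0, 0, 0, 0, 0], grip_force=30)

```text
time_s: 0.72
ee_pos: [293.2, -505.6, 278.0]
eef_rot: [-3.141, 0.0, -0.002]
ft_force: [1.0, 0.2, 0.1]
opening: 1.0
finger_force: 0.0
```

arm_command(translation=[[0.7, -0.9, 0.3], [0.7, -0.9, 0.3], [0.7, -0.9, 0.3], [0.7, -0.9, 0.3], [0.7, -0.9, 0.3]], delta_rot=[[0, 0, 0], [0, 0, 0], [0, 0, 0], [0, 0, 0], [0, 0, 0]], fingers=[0, 0, 0, 0, 0])

```text
time_s: 1.35
ee_pos: [433.8, -325.2, 218.2]
eef_rot: [-3.141, 0.0, -0.001]
ft_force: [-0.3, 0.2, 0.1]
opening: 1.001
finger_force: 0.0
```

arm_command(translation=[[0.7, -0.9, 0.3], [0, 0, 0], [0, 0, 0]], delta_rot=[[0, 0, 0], [0, 0, 0], [0, 0, 0]], fingers=[0, 0, 0])

```text
time_s: 1.72
ee_pos: [460.9, -290.7, 206.6]
eef_rot: [3.142, 0.001, 0.0]
ft_force: [0.1, -0.5, 0.7]
opening: 0.999
finger_force: 0.0
```

```bash
cat > snap.py <<'E'
import sys
from h import *
tag,crops=sys.argv[1],eval(sys.argv[2])
o=bot.observe();print(o["time_s"],o["ee_pos"].round(1),o["eef_rot"].round(4),o["opening"],o["finger_force"],o["ft_force"].round(1))
out=[]
for n in crops:
    p,d=bot.get_image(n);cv2.imwrite(f"pics/{n}{tag}.png",p);np.save(f"pics/{n}{tag}.npy",d)
    u0,v0,u1,v1=crops[n];f=400/(u1-u0)
    out.append(cv2.resize(p[v0:v1,u0:u1],(400,int((v1-v0)*f)),interpolation=cv2.INTER_CUBIC))
h=max(x.shape[0] for x in out)
cv2.imwrite(f"pics/crop{tag}.png",np.hstack([cv2.copyMakeBorder(x,0,h-x.shape[0],0,0,0) for x in out]))
E
python3 snap.py 1 "{'top':(400,130,540,250),'scene':(120,180,260,340)}"
```

```text
1.725 [ 460.9 -290.7  206.6] [3.1415e+00 5.0000e-04 1.0000e-04] 0.9994960280931596 0.0 [ 0.1 -0.5  0.7]
```

View pics/crop1.png

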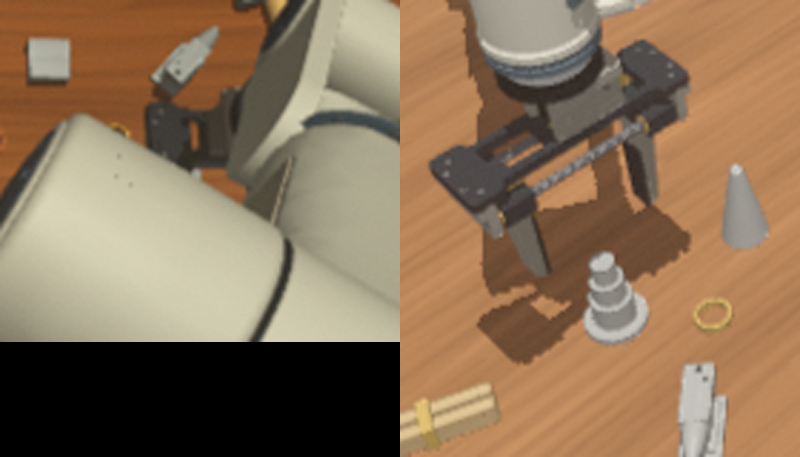

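```bash
cat >> h.py <<'E'
def proj(n,P):
    c=C[n];p=(np.atleast_2d(P)-c["eye"])@R.from_euler("xyz",c["attitude"]).as_matrix()
    p=p@c["intrinsics"].T;return p[:,:2]/p[:,2:]
E
python3 - <<'E'
from h import *
for s in(-1,1):
  for y in(46,64):
    for x in(-10,10):print(s,y,x,proj("scene",[460.9+x,-290.7+s*y,118.6]).round(1))
im=cv2.imread("pics/scene1.png")
c=im[235:280,160:215];cv2.imwrite("pics/tip1.png",cv2.resize(c,None,fx=12,fy=12,interpolation=cv2.INTER_NEAREST))
E
```

```text
-1 46 -10 [[167.9 268. ]]
-1 46 10 [[173.  272.8]]
-1 64 -10 [[160.9 272.6]]
-1 64 10 [[166.  277.5]]
1 46 -10 [[201.3 246. ]]
1 46 10 [[206.4 250.3]]
1 64 -10 [[207.5 241.9]]
1 64 10 [[212.6 246.2]]
```

View pics/tip1.png

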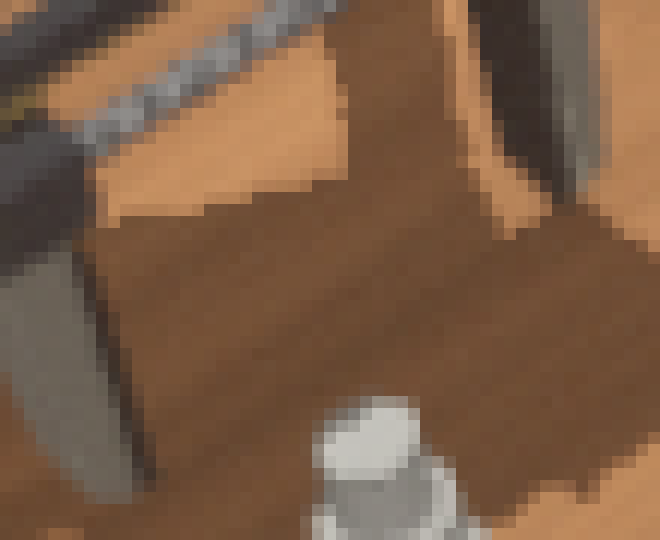

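The right fingertip corner sits at (207.7,251.7) and the left at (171.8,276.2). Both are about 2.4 px below their projection, which is a scene-camera bias of about (+7,-6) mm. That matches the offset between the two views, so I trust the top view. Next is the mandrel grasp.

arm_command(translation=[[0, -0.03, 0.9], [0, 0, 0.9], [0, 0, 0.79], [0, 0, 0], [0, 0, 0]], delta_rot=[[0, 0, 0], [0, 0, 0], [0, 0, 0], [0, 0, 0], [0, 0, 0]], fingers=[0, 0, 0, 0, 0.3])

```text
time_s: 2.45
ee_pos: [461.3, -290.3, 104.2]
eef_rot: [3.141, -0.001, -0.002]
ft_force: [0.2, -0.1, 0.1]
opening: 0.916
finger_force: 0.0
```

arm_command(translation=[[0, 0, 0], [0, 0, 0], [0, 0, 0], [0, 0, 0], [0, 0, 0]], delta_rot=[[0, 0, 0], [0, 0, 0], [0, 0, 0], [0, 0, 0], [0, 0, 0]], fingers=[0.5, 0.7, 1, 1, 1], grip_force=30)

```text
time_s: 3.08
ee_pos: [461.3, -289.5, 103.2]
eef_rot: [3.141, -0.0, -0.001]
ft_force: [-1.6, -1.0, 0.8]
opening: 0.385
finger_force: 30.0
```

arm_command(translation=[[0, 0, -0.8], [0, 0, -1], [0, 0, -1], [0.01, -0.98, 0], [0.01, -0.98, 0]], delta_rot=[[0, 0, 0], [0, 0, 0], [0, 0, 0], [0, 0, 0], [0, 0, 0]], fingers=[1, 1, 1, 1, 1])

```text
time_s: 3.7
ee_pos: [461.5, -210.0, 215.0]
eef_rot: [-3.141, 0.0, -0.002]
ft_force: [-0.1, -0.4, -5.0]
opening: 0.382
finger_force: 30.0
```

arm_command(translation=[[0.01, -0.98, 0], [0.01, -0.98, 0], [0.01, -0.98, 0], [0.01, -0.98, 0], [0.01, -0.98, 0]], delta_rot=[[0, 0, 0], [0, 0, 0], [0, 0, 0], [0, 0, 0], [0, 0, 0]], fingers=[1, 1, 1, 1, 1])

```text
time_s: 4.32
ee_pos: [463.4, -13.6, 214.5]
eef_rot: [-3.141, 0.001, -0.001]
ft_force: [0.9, -1.0, -5.1]
opening: 0.383
finger_force: 30.0
```

arm_command(translation=[[0.01, -0.98, 0], [0.01, -0.98, 0], [0, -0.98, 0], [0, -0.98, 0], [0, -0.98, 0]], delta_rot=[[0, 0, 0], [0, 0, 0], [0, 0, 0], [0, 0, 0], [0, 0, 0]], fingers=[1, 1, 1, 1, 1])

```text
time_s: 4.95
ee_pos: [464.3, 182.2, 214.5]
eef_rot: [3.141, 0.001, -0.001]
ft_force: [0.1, -0.2, -5.6]
opening: 0.385
finger_force: 30.0
```

arm_command(translation=[[0, -0.98, 0.5], [0, 0, 0.8], [0, 0, 0.4], [0, 0, 0]], delta_rot=[[0, 0, 0], [0, 0, 0], [0, 0, 0], [0, 0, 0]], fingers=[1, 1, 1, 1])

```text
time_s: 5.45
ee_pos: [464.2, 219.5, 145.8]
eef_rot: [3.14, 0.003, -0.001]
ft_force: [0.1, 0.1, -4.9]
opening: 0.384
finger_force: 30.0
```

```bash
python3 snap.py 2 "{'top':(230,130,370,250),'scene':(280,110,420,250)}"
```

```text
5.45 [464.2 219.5 145.8] [ 3.1401e+00  3.1000e-03 -1.1000e-03] 0.3837245944111098 29.99884396791458 [ 0.1  0.1 -4.9]
```

View pics/crop2.png

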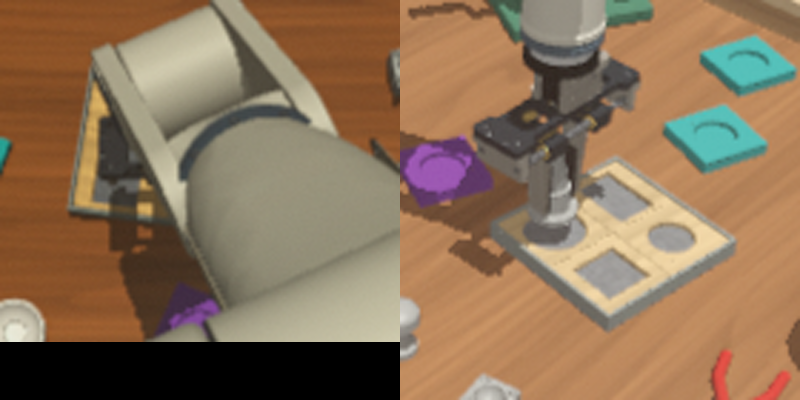

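The mandrel hangs over the large round pocket, at about (333,193) in the scene view. Lowering it, releasing and rising.

arm_command(translation=[[0, 0, 0.35], [0, 0, 0.25], [0, 0, 0.13], [0, 0, 0], [0, 0, 0]], delta_rot=[[0, 0, 0], [0, 0, 0], [0, 0, 0], [0, 0, 0], [0, 0, 0]], fingers=[1, 1, 1, 1, 1])

```text
time_s: 6.18
ee_pos: [465.3, 220.3, 118.0]
eef_rot: [-3.141, -0.0, -0.001]
ft_force: [-0.8, 0.1, -5.5]
opening: 0.384
finger_force: 30.0
```

arm_command(translation=[[0, 0, 0.03], [0, 0, 0], [0, 0, 0], [0, 0, 0], [0, 0, 0]], delta_rot=[[0, 0, 0], [0, 0, 0], [0, 0, 0], [0, 0, 0], [0, 0, 0]], fingers=[1, 1, 0.45, 0.45, 0.45])

```text
time_s: 6.8
ee_pos: [465.4, 220.4, 117.0]
eef_rot: [-3.141, -0.001, -0.001]
ft_force: [0.6, 0.0, -0.7]
opening: 0.549
finger_force: 0.0
```

arm_command(translation=[[0, 0, -0.4], [0, 0, -0.8], [0, 0, -1], [0, 0, -0.5], [0, 0, 0]], delta_rot=[[0, 0, 0], [0, 0, 0], [0, 0, 0], [0, 0, 0], [0, 0, 0]], fingers=[0.45, 0.45, 0.45, 0, 0])

```text
time_s: 7.42
ee_pos: [466.0, 220.7, 227.0]
eef_rot: [-3.14, -0.004, -0.001]
ft_force: [0.2, 0.1, 0.0]
opening: 0.742
finger_force: 0.0
```

```bash
python3 snap.py 3 "{'scene':(280,110,420,250)}"
```

```text
7.425 [466.  220.7 227. ] [-3.1398e+00 -3.9000e-03 -8.0000e-04] 0.7422071843649417 0.0 [0.2 0.1 0. ]
```

View pics/crop3.png

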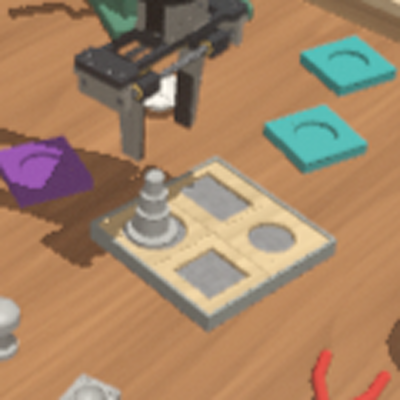

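Run:
```python
from h import *
for p in([464,220,20],[464,220,92],[464,220,12]):print(p,proj("scene",p).round(1))
for P in [(513.5+sx*88*.991+sy*88*.132,258-sx*88*.132+sy*88*.991,20) for sx,sy in((-1,-1),(1,-1),(1,1),(-1,1))]:print("beech corner",np.round(P,0),proj("scene",P).round(1))
a=cv2.imread("pics/scene0.png")[165:225,310:400];b=cv2.imread("pics/scene3.png")[165:225,310:400]
cv2.imwrite("pics/cmp3.png",np.vstack([cv2.resize(x,(450,300),interpolation=cv2.INTER_CUBIC) for x in(a,b)]))
```

```text
[464, 220, 20] [[332.8 187.9]]
[464, 220, 92] [[333.7 169.6]]
[464, 220, 12] [[332.7 189.9]]
beech corner [415. 182.  20.] [[312.8 186.5]]
beech corner [589. 159.  20.] [[351.6 217.5]]
beech corner [612. 334.  20.] [[393.7 192.2]]
beech corner [438. 357.  20.] [[354.3 164.7]]
```

View pics/cmp3.png

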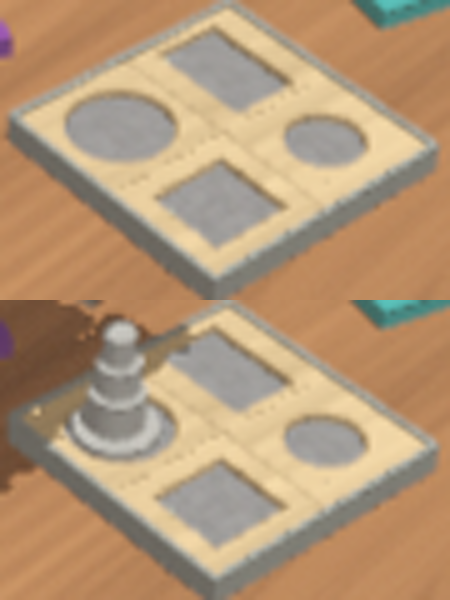

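The mandrel is seated in the pocket, with its foot about 4 mm left of centre in the image. Later targets shift by +2 mm in x and y. Mushroom next.

arm_command(translation=[[-0.02, 0.93, 0], [-0.02, 0.93, 0], [-0.02, 0.93, 0], [-0.02, 0.93, 0], [-0.02, 0.93, 0]], delta_rot=[[0, 0, 0], [0, 0, 0], [0, 0, 0], [0, 0, 0], [0, 0, 0]], fingers=[0, 0, 0, 0, 0])

```text
time_s: 8.1
ee_pos: [460.2, 33.1, 223.7]
eef_rot: [3.141, 0.002, -0.001]
ft_force: [1.5, -0.6, 0.5]
opening: 1.001
finger_force: 0.0
```

arm_command(translation=[[-0.02, 0.93, 0.4], [0, 0, 0.9], [0, 0, 0.9], [0, 0, 0.66], [0, 0, 0]], delta_rot=[[0, 0, 0], [0, 0, 0], [0, 0, 0], [0, 0, 0], [0, 0, 0]], fingers=[0, 0, 0, 0, 0])

```text
time_s: 8.72
ee_pos: [458.2, -3.0, 108.1]
eef_rot: [-3.142, 0.006, -0.001]
ft_force: [-0.2, 0.9, -0.5]
opening: 1.001
finger_force: 0.0
```

arm_command(translation=[[0, 0, 0], [0, 0, 0], [0, 0, 0], [0, 0, 0], [0, 0, 0]], delta_rot=[[0, 0, 0], [0, 0, 0], [0, 0, 0], [0, 0, 0], [0, 0, 0]], fingers=[0.3, 0.5, 0.7, 1, 1])

```text
time_s: 9.35
ee_pos: [460.3, -2.9, 110.5]
eef_rot: [-3.142, -0.0, -0.001]
ft_force: [-0.7, 0.5, 0.2]
opening: 0.478
finger_force: 0.0
```

arm_command(translation=[[0, 0, 0], [0, 0, 0], [0, 0, -0.4], [0, 0, -0.8], [0, 0, -1]], delta_rot=[[0, 0, 0], [0, 0, 0], [0, 0, 0], [0, 0, 0], [0, 0, 0]], fingers=[1, 1, 1, 1, 1])

```text
time_s: 9.98
ee_pos: [459.2, -2.9, 198.3]
eef_rot: [-3.141, 0.003, -0.001]
ft_force: [0.5, 0.3, -2.9]
opening: 0.427
finger_force: 30.0
```

```bash
python3 snap.py 4 "{'scene':(230,130,350,250)}"
```

```text
9.975 [459.2  -2.9 198.3] [-3.1414e+00  2.9000e-03 -8.0000e-04] 0.42665839872658723 29.999454617500305 [ 0.5  0.3 -2.9]
```

View pics/crop4.png

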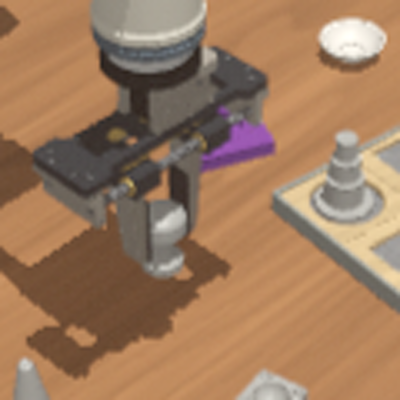

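The mushroom is held upright, at (279,202) in the scene view. Carrying it to the small round pocket.

arm_command(translation=[[0.33, -0.94, 0], [0.33, -0.94, 0], [0.33, -0.94, 0], [0.33, -0.94, 0], [0.33, -0.94, 0]], delta_rot=[[0, 0, 0], [0, 0, 0], [0, 0, 0], [0, 0, 0], [0, 0, 0]], fingers=[1, 1, 1, 1, 1])

```text
time_s: 10.65
ee_pos: [526.1, 186.2, 197.4]
eef_rot: [3.141, 0.001, -0.001]
ft_force: [0.6, -0.6, -2.8]
opening: 0.42
finger_force: 30.0
```

arm_command(translation=[[0.33, -0.94, 0], [0.33, -0.94, 0], [0.31, -0.94, 0], [0, 0, 0.5], [0, 0, 0.5]], delta_rot=[[0, 0, 0], [0, 0, 0], [0, 0, 0], [0, 0, 0], [0, 0, 0]], fingers=[1, 1, 1, 1, 1])

```text
time_s: 11.28
ee_pos: [564.2, 297.2, 156.2]
eef_rot: [3.14, 0.002, -0.0]
ft_force: [-0.2, -1.3, -3.0]
opening: 0.429
finger_force: 30.0
```

arm_command(translation=[[0, 0, 0.3], [0, 0, 0.2], [0, 0, 0], [0, 0, 0], [0, 0, 0]], delta_rot=[[0, 0, 0], [0, 0, 0], [0, 0, 0], [0, 0, 0], [0, 0, 0]], fingers=[1, 1, 1, 1, 1])

```text
time_s: 11.9
ee_pos: [565.5, 297.9, 139.0]
eef_rot: [-3.141, -0.001, -0.001]
ft_force: [-0.7, -0.7, -2.5]
opening: 0.423
finger_force: 30.0
```

arm_command(translation=[[0, 0, 0.2], [0, 0, 0.12], [0, 0, 0.07], [0, 0, 0], [0, 0, 0]], delta_rot=[[0, 0, 0], [0, 0, 0], [0, 0, 0], [0, 0, 0], [0, 0, 0]], fingers=[1, 1, 1, 1, 1])

```text
time_s: 12.52
ee_pos: [565.2, 297.8, 122.6]
eef_rot: [3.142, 0.0, -0.001]
ft_force: [0.5, 0.0, -2.3]
opening: 0.425
finger_force: 30.0
```

arm_command(translation=[[0, 0, 0], [0, 0, 0], [0, 0, 0], [0, 0, -0.5], [0, 0, -1]], delta_rot=[[0, 0, 0], [0, 0, 0], [0, 0, 0], [0, 0, 0], [0, 0, 0]], fingers=[0.35, 0.35, 0.35, 0.35, 0.35])

```text
time_s: 13.15
ee_pos: [564.5, 297.5, 183.1]
eef_rot: [3.14, 0.002, -0.001]
ft_force: [0.3, 0.3, 0.5]
opening: 0.648
finger_force: 0.0
```

arm_command(translation=[[0, 0.5, -1], [0, 0.93, 0], [0, 0.93, 0], [0, 0.93, 0], [0, 0.93, 0]], delta_rot=[[0, 0, 0], [0, 0, 0], [0, 0, 0], [0, 0, 0], [0, 0, 0]], fingers=[0.2, 0, 0, 0, 0])

```text
time_s: 13.78
ee_pos: [565.3, 127.9, 224.3]
eef_rot: [-3.141, -0.002, -0.001]
ft_force: [0.6, 0.2, 0.3]
opening: 1.002
finger_force: 0.0
```

```bash
python3 snap.py 5 "{'top':(240,140,330,220),'scene':(305,155,405,235)}"
```

```text
13.775 [565.3 127.9 224.3] [-3.1412e+00 -1.7000e-03 -6.0000e-04] 1.0015545384531397 0.0 [0.6 0.2 0.3]
```

View pics/crop5.png

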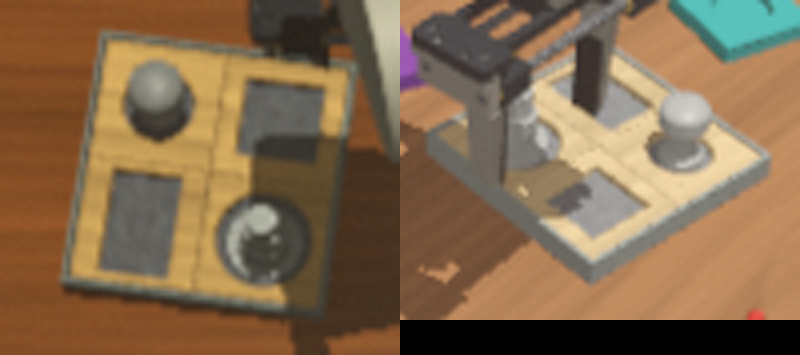

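Both placed tools are in their pockets: mushroom at top (275,163), mandrel at (299,194). Doming block next.

arm_command(translation=[[0.18, 0.9, 0], [0.18, 0.9, 0], [0.18, 0.9, 0], [0.18, 0.91, 0], [0, 0, 0]], delta_rot=[[0, 0, 0], [0, 0, 0], [0, 0, 0], [0, 0, 0], [0, 0, -1]], fingers=[0, 0, 0, 0, 0])

```text
time_s: 14.5
ee_pos: [594.6, -17.0, 223.9]
eef_rot: [3.141, -0.002, 0.139]
ft_force: [-0.0, 0.2, -0.0]
opening: 1.003
finger_force: 0.0
```

arm_command(translation=[[0, 0, 0.9], [0, 0, 0.9], [0, 0, 0.8], [0, 0, 0.5], [0, 0, 0]], delta_rot=[[0, 0, 0], [0, 0, 0], [0, 0, 0], [0, 0, 0], [0, 0, 0]], fingers=[0, 0, 0, 0, 0])

```text
time_s: 15.12
ee_pos: [593.4, -15.0, 98.1]
eef_rot: [-3.141, 0.002, 0.139]
ft_force: [-0.1, -0.4, 0.2]
opening: 0.998
finger_force: 0.0
```

arm_command(translation=[[0, 0, 0], [0, 0, 0], [0, 0, 0], [0, 0, 0], [0, 0, 0]], delta_rot=[[0, 0, 0], [0, 0, 0], [0, 0, 0], [0, 0, 0], [0, 0, 0]], fingers=[0.3, 0.45, 0.6, 1, 1])

```text
time_s: 15.75
ee_pos: [593.8, -15.7, 98.9]
eef_rot: [3.141, -0.0, 0.139]
ft_force: [-0.7, -4.6, 2.9]
opening: 0.477
finger_force: 2.0
```

arm_command(translation=[[0, 0, 0], [0, 0, 0], [0, 0, -0.4], [0, 0, -0.8], [0, 0, -0.6]], delta_rot=[[0, 0, 0], [0, 0, 0], [0, 0, 0], [0, 0, 0], [0, 0, 0]], fingers=[1, 1, 1, 1, 1])

```text
time_s: 16.38
ee_pos: [593.6, -15.0, 172.0]
eef_rot: [-3.141, 0.0, 0.139]
ft_force: [0.1, 0.1, -5.4]
opening: 0.455
finger_force: 29.9
```

arm_command(translation=[[0, 0, 0], [0, 0, 0], [-0.29, -0.91, 0], [-0.29, -0.91, 0], [-0.29, -0.91, 0]], delta_rot=[[0, 0, 0.98], [0, 0, 0.98], [0, 0, 0], [0, 0, 0], [0, 0, 0]], fingers=[1, 1, 1, 1, 1])

```text
time_s: 17.0
ee_pos: [573.2, 98.8, 170.9]
eef_rot: [-3.141, 0.001, -0.135]
ft_force: [0.6, 0.0, -5.8]
opening: 0.457
finger_force: 29.9
```

arm_command(translation=[[-0.29, -0.91, 0], [-0.29, -0.91, 0], [-0.3, -0.92, 0], [0, 0, 0.3], [0, 0, 0]], delta_rot=[[0, 0, 0], [0, 0, 0], [0, 0, 0], [0, 0, 0], [0, 0, 0]], fingers=[1, 1, 1, 1, 1])

```text
time_s: 17.62
ee_pos: [552.6, 210.5, 157.7]
eef_rot: [3.14, 0.002, -0.134]
ft_force: [-1.1, 0.3, -6.2]
opening: 0.454
finger_force: 29.9
```

```bash
python3 snap.py 6 "{'top':(250,130,350,210),'scene':(305,155,405,235)}"
```

```text
17.625 [552.6 210.5 157.7] [ 3.1403e+00  2.5000e-03 -1.3410e-01] 0.4539012546270384 29.947374165058136 [-1.1  0.3 -6.2]
```

View pics/crop6.png

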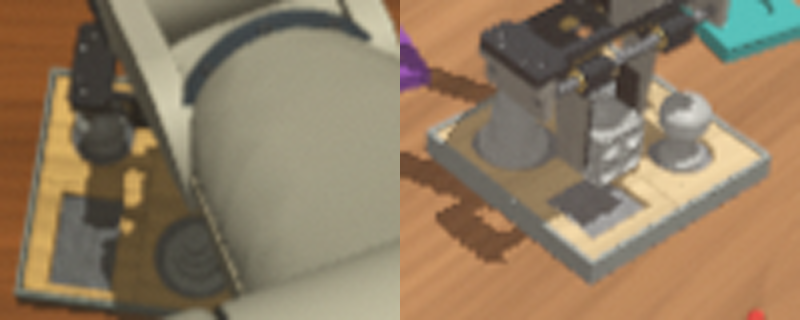

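The block is held upright and square over the square pocket, at scene (359,190). Lowering.

arm_command(translation=[[0, 0, 0.4], [0, 0, 0.4], [0, 0, 0.2], [0, 0, 0.1], [0, 0, 0]], delta_rot=[[0, 0, 0], [0, 0, 0], [0, 0, 0], [0, 0, 0], [0, 0, 0]], fingers=[1, 1, 1, 1, 1])

```text
time_s: 18.35
ee_pos: [553.7, 210.7, 114.4]
eef_rot: [3.141, 0.0, -0.135]
ft_force: [0.9, -0.6, -4.8]
opening: 0.456
finger_force: 29.9
```

arm_command(translation=[[0, 0, 0.05], [0, 0, 0], [0, 0, 0]], delta_rot=[[0, 0, 0], [0, 0, 0], [0, 0, 0]], fingers=[1, 1, 1])

```text
time_s: 18.73
ee_pos: [553.9, 210.9, 112.9]
eef_rot: [-3.141, -0.0, -0.135]
ft_force: [-0.2, 0.7, -5.9]
opening: 0.456
finger_force: 29.9
```

arm_command(translation=[[0, 0, 0], [0, 0, 0], [0, 0, 0], [0, 0, -0.5], [0, 0, -1]], delta_rot=[[0, 0, 0], [0, 0, 0], [0, 0, 0], [0, 0, 0], [0, 0, 0]], fingers=[0.41, 0.41, 0.41, 0.41, 0.41])

```text
time_s: 19.35
ee_pos: [553.1, 210.5, 173.2]
eef_rot: [3.14, 0.002, -0.135]
ft_force: [0.8, 0.3, 0.2]
opening: 0.588
finger_force: 0.0
```

arm_command(translation=[[0, 0, -1], [0.22, 0.97, 0], [0.22, 0.97, 0], [0.22, 0.97, 0], [0.22, 0.97, 0]], delta_rot=[[0, 0, 0], [0, 0, 0], [0, 0, 0], [0, 0, 0], [0, 0, 0]], fingers=[0.41, 0, 0, 0, 0])

```text
time_s: 19.98
ee_pos: [568.1, 51.1, 214.3]
eef_rot: [-3.141, -0.002, -0.135]
ft_force: [-0.0, -0.1, 0.3]
opening: 0.996
finger_force: 0.0
```

arm_command(translation=[[0.22, 0.97, 0], [0.22, 0.97, 0], [0.22, 0.97, 0], [0.22, 0.97, 0], [0.22, 0.97, 0]], delta_rot=[[0, 0, 0], [0, 0, 0], [0, 0, 0], [0, 0, 0], [0, 0, 0]], fingers=[0, 0, 0, 0, 0])

```text
time_s: 20.6
ee_pos: [585.6, -147.3, 214.3]
eef_rot: [3.141, -0.001, -0.135]
ft_force: [-0.7, 0.3, 0.2]
opening: 1.0
finger_force: 0.0
```

arm_command(translation=[[0.22, 0.97, 0], [0.22, 0.97, 0], [0.21, 0.97, 0], [0.2, 0.97, 0], [0, 0, 0]], delta_rot=[[0, 0, 0], [0, 0, 0], [0, 0, 0], [0, 0, 0], [0, 0, 0]], fingers=[0, 0, 0, 0, 0])

```text
time_s: 21.22
ee_pos: [598.3, -306.8, 214.2]
eef_rot: [3.141, -0.002, -0.138]
ft_force: [-0.5, -0.6, -0.6]
opening: 0.999
finger_force: 0.0
```

arm_command(translation=[[0, 0, 0], [0, 0, 0], [0, 0, 0], [0, 0, 0], [0, 0, 0]], delta_rot=[[0, 0, 0.88], [0, 0, 0.88], [0, 0, 0.88], [0, 0, 0.88], [0, 0, 0.88]], fingers=[0, 0, 0, 0, 0])

```text
time_s: 21.85
ee_pos: [598.2, -303.1, 213.8]
eef_rot: [-3.141, -0.0, -0.753]
ft_force: [-0.7, -0.2, 1.0]
opening: 1.0
finger_force: 0.0
```

```bash
python3 snap.py 7 "{'top':(245,140,335,215),'scene':(180,240,280,350)}"
```

```text
21.85 [ 598.2 -303.1  213.8] [-3.1412e+00 -2.0000e-04 -7.5260e-01] 0.9997680975542628 0.0 [-0.7 -0.2  1. ]
```

View pics/crop7.png

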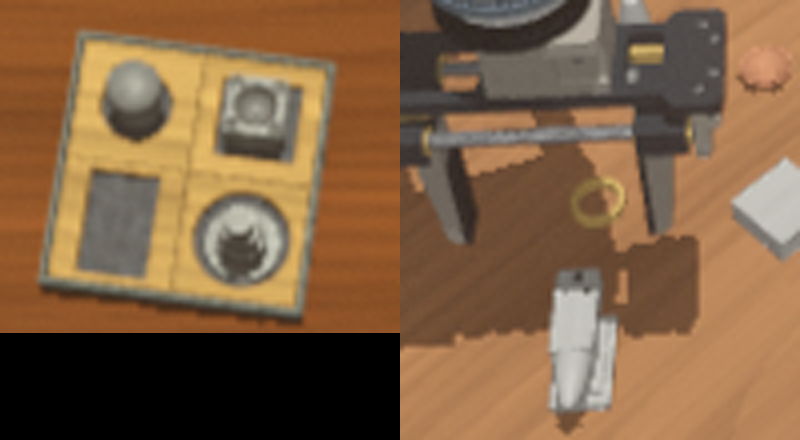

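Three tools are in their pockets. The open fingers straddle the horn anvil's face, so descending.

arm_command(translation=[[0, 0, 0.9], [0, 0, 0.9], [0, 0, 0.5], [0, 0, 0.2], [0, 0, 0]], delta_rot=[[0, 0, 0], [0, 0, 0], [0, 0, 0], [0, 0, 0], [0, 0, 0]], fingers=[0, 0, 0, 0, 0])

```text
time_s: 22.58
ee_pos: [598.4, -304.2, 113.0]
eef_rot: [-3.142, -0.0, -0.748]
ft_force: [0.8, -0.1, -0.2]
opening: 0.999
finger_force: 0.0
```

arm_command(translation=[[0, 0, 0], [0, 0, 0], [0, 0, 0], [0, 0, 0], [0, 0, 0]], delta_rot=[[0, 0, 0], [0, 0, 0], [0, 0, 0], [0, 0, 0], [0, 0, 0]], fingers=[0.3, 0.5, 0.7, 1, 1])

```text
time_s: 23.2
ee_pos: [598.2, -304.2, 112.7]
eef_rot: [-3.142, -0.0, -0.749]
ft_force: [0.3, 0.7, -0.8]
opening: 0.479
finger_force: 0.0
```

arm_command(translation=[[0, 0, 0], [0, 0, 0], [0, 0, 0], [0, 0, 0]], delta_rot=[[0, 0, 0], [0, 0, 0], [0, 0, 0], [0, 0, 0]], fingers=[1, 1, 1, 1])

```text
time_s: 23.7
ee_pos: [598.0, -304.3, 112.6]
eef_rot: [3.141, 0.0, -0.749]
ft_force: [-0.6, -0.8, -0.1]
opening: 0.259
finger_force: 30.0
```

arm_command(translation=[[0, 0, -0.4], [0, 0, -0.8], [0, 0, -1], [0, 0, -1], [0, 0, 0]], delta_rot=[[0, 0, 0], [0, 0, 0], [0, 0, 0], [0, 0, 0], [0, 0, 0]], fingers=[1, 1, 1, 1, 1])

```text
time_s: 24.32
ee_pos: [599.8, -304.9, 244.9]
eef_rot: [-3.14, -0.007, -0.749]
ft_force: [-0.6, 0.3, -5.1]
opening: 0.258
finger_force: 30.0
```

arm_command(translation=[[0, 0, 0], [0, 0, 0], [0, 0, 0], [0, 0, 0], [0, 0, 0]], delta_rot=[[0, 0, -0.88], [0, 0, -0.88], [0, 0, -0.88], [0, 0, -0.88], [0, 0, -0.88]], fingers=[1, 1, 1, 1, 1])

```text
time_s: 24.95
ee_pos: [597.4, -303.7, 238.8]
eef_rot: [-3.141, 0.003, -0.131]
ft_force: [0.4, 0.4, -3.7]
opening: 0.258
finger_force: 30.0
```

arm_command(translation=[[-0.34, -0.98, 0], [-0.34, -0.98, 0], [-0.34, -0.98, 0], [-0.34, -0.98, 0], [-0.34, -0.98, 0]], delta_rot=[[0, 0, 0], [0, 0, 0], [0, 0, 0], [0, 0, 0], [0, 0, 0]], fingers=[1, 1, 1, 1, 1])

```text
time_s: 25.58
ee_pos: [555.9, -99.4, 239.2]
eef_rot: [-3.141, 0.002, -0.135]
ft_force: [0.5, 0.1, -4.3]
opening: 0.259
finger_force: 30.0
```

arm_command(translation=[[-0.34, -0.98, 0], [-0.34, -0.98, 0], [-0.34, -0.98, 0], [-0.34, -0.98, 0], [-0.34, -0.98, 0]], delta_rot=[[0, 0, 0], [0, 0, 0], [0, 0, 0], [0, 0, 0], [0, 0, 0]], fingers=[1, 1, 1, 1, 1])

```text
time_s: 26.2
ee_pos: [514.8, 103.7, 239.4]
eef_rot: [3.141, 0.002, -0.135]
ft_force: [0.5, 0.1, -3.1]
opening: 0.261
finger_force: 30.0
```

arm_command(translation=[[-0.34, -0.98, 0], [-0.34, -0.98, 0], [-0.34, -0.98, 0], [-0.34, -0.98, 0], [-0.34, -0.98, 0]], delta_rot=[[0, 0, 0], [0, 0, 0], [0, 0, 0], [0, 0, 0], [0, 0, 0]], fingers=[1, 1, 1, 1, 1])

```text
time_s: 26.82
ee_pos: [473.9, 306.8, 239.3]
eef_rot: [3.14, 0.002, -0.135]
ft_force: [1.1, 0.0, -3.4]
opening: 0.26
finger_force: 30.0
```

arm_command(translation=[[0, 0, 0], [0, 0, 0]], delta_rot=[[0, 0, 0], [0, 0, 0]], fingers=[1, 1])

```text
time_s: 27.08
ee_pos: [474.4, 305.2, 239.6]
eef_rot: [3.14, 0.002, -0.134]
ft_force: [0.2, 0.0, -3.4]
opening: 0.254
finger_force: 30.0
```

arm_command(translation=[[0, -0.11, 0.8], [0, 0, 0.8], [0, 0, 0.6], [0, 0, 0], [0, 0, 0]], delta_rot=[[0, 0, 0], [0, 0, 0], [0, 0, 0], [0, 0, 0], [0, 0, 0]], fingers=[1, 1, 1, 1, 1])

```text
time_s: 27.7
ee_pos: [476.2, 309.7, 153.4]
eef_rot: [-3.141, -0.0, -0.136]
ft_force: [-0.2, -0.5, -4.6]
opening: 0.255
finger_force: 30.0
```

```bash
python3 snap.py 8 "{'top':(235,130,335,210),'scene':(305,145,405,235)}"
```

```text
27.7 [476.2 309.7 153.4] [-3.1413e+00 -5.0000e-04 -1.3570e-01] 0.2552229882107028 29.99007225036621 [-0.2 -0.5 -4.6]
```

View pics/crop8.png

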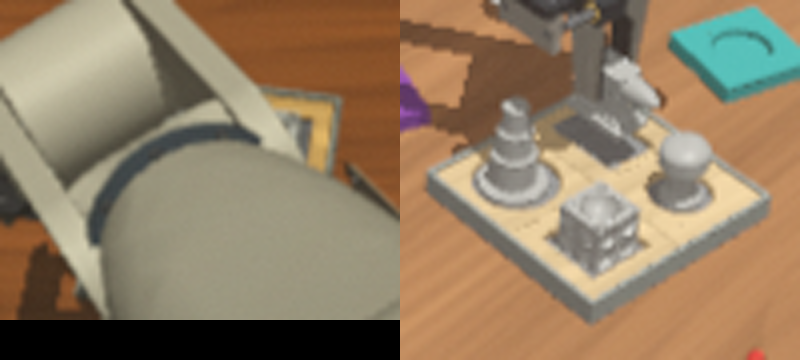

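The anvil is above the long pocket, and its horn clears the mushroom. Lowering.

arm_command(translation=[[-0.03, 0, 0.3], [0, 0, 0.25], [0, 0, 0.1], [0, 0, 0.03], [0, 0, 0]], delta_rot=[[0, 0, 0], [0, 0, 0], [0, 0, 0], [0, 0, 0], [0, 0, 0]], fingers=[1, 1, 1, 1, 1])

```text
time_s: 28.42
ee_pos: [474.5, 310.4, 125.5]
eef_rot: [3.142, 0.0, -0.135]
ft_force: [0.8, -0.3, -4.2]
opening: 0.261
finger_force: 30.0
```

arm_command(translation=[[0, 0, 0], [0, 0, 0], [0, 0, 0]], delta_rot=[[0, 0, 0], [0, 0, 0], [0, 0, 0]], fingers=[1, 1, 1])

```text
time_s: 28.8
ee_pos: [474.5, 310.4, 125.7]
eef_rot: [-3.141, -0.0, -0.135]
ft_force: [0.0, 0.3, -4.6]
opening: 0.256
finger_force: 30.0
```

arm_command(translation=[[0, 0, 0], [0, 0, 0], [0, 0, 0], [0, 0, -0.5], [0, 0, -1]], delta_rot=[[0, 0, 0], [0, 0, 0], [0, 0, 0], [0, 0, 0], [0, 0, 0]], fingers=[0.52, 0.52, 0.52, 0.52, 0.52])

```text
time_s: 29.42
ee_pos: [473.7, 309.8, 184.9]
eef_rot: [3.139, 0.002, -0.135]
ft_force: [0.6, 1.2, -0.4]
opening: 0.481
finger_force: 0.0
```

arm_command(translation=[[0, 0, -1], [0, 0, -1], [0, 1, 0], [0, 1, 0], [0, 1, 0]], delta_rot=[[0, 0, 0], [0, 0, 0], [0, 0, 0], [0, 0, 0], [0, 0, 0]], fingers=[0.52, 0.52, 0.52, 0.52, 0.52])

```text
time_s: 30.05
ee_pos: [458.0, 190.4, 265.8]
eef_rot: [-3.141, -0.001, -0.134]
ft_force: [1.0, 0.0, -0.3]
opening: 0.479
finger_force: 0.0
```

arm_command(translation=[[0, 1, 0], [0, 1, 0], [0, 1, 0], [0, 1, 0], [0, 1, 0]], delta_rot=[[0, 0, 0], [0, 0, 0], [0, 0, 0], [0, 0, 0], [0, 0, 0]], fingers=[0.52, 0.52, 0.52, 0.52, 0.52])

```text
time_s: 30.68
ee_pos: [431.2, -7.9, 265.8]
eef_rot: [-3.142, -0.001, -0.135]
ft_force: [1.2, 0.2, -0.1]
opening: 0.484
finger_force: 0.0
```

arm_command(translation=[[0, 1, 0], [0, 1, 0], [0, 0, 0], [0, 0, 0]], delta_rot=[[0, 0, 0], [0, 0, 0], [0, 0, 0], [0, 0, 0]], fingers=[0.52, 0.52, 0.52, 0.52])

```text
time_s: 31.18
ee_pos: [420.7, -85.8, 265.6]
eef_rot: [-3.141, -0.0, -0.136]
ft_force: [-0.5, 0.2, 0.7]
opening: 0.484
finger_force: 0.0
```

```bash
python3 snap.py 9 "{'top':(245,140,335,215),'scene':(305,145,405,235)}"
python3 - <<'E'
from h import *
a=cv2.imread("pics/scene0.png");b=cv2.imread("pics/scene9.png")
for n,(u,v) in {"bench":(276,291),"cone":(239,252)}.items():
    t=a[v-18:v+19,u-14:u+15];r=cv2.matchTemplate(b[v-28:v+29,u-24:u+25],t,cv2.TM_CCOEFF_NORMED);print(n,cv2.minMaxLoc(r))
E
```

```text
31.175 [420.7 -85.8 265.6] [-3.1413e+00 -2.0000e-04 -1.3580e-01] 0.4838733746567912 0.0 [-0.5  0.2  0.7]
bench (-0.11641533672809601, 0.9994415044784546, (20, 20), (10, 10))
cone (-0.1951553225517273, 0.8045955896377563, (0, 20), (10, 10))
```

View pics/crop9.png

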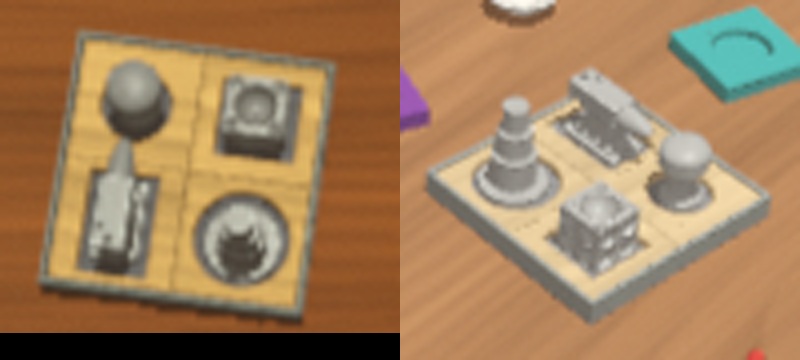

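All four tools stand in their pockets, and the bench block and cone have not moved. Handing in.

```bash
python3 -c "
from cell import bot
print(bot.job_done())"
```

```text
the job is handed in; nothing more can be done
None
```

All four tools stand upright in their pockets in the final pictures, with the bench block and cone left where they were; the job was handed in at about 31 s, and no verdict came back.

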